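# Pack the ward tray with its jars and carton

## Task

Pack the blue ward tray: stand each of the three screw-capped amber jars upright in the round foam nest of its own size, and the flat carton upright in the rectangular nest, all fully down in their wells and put down, not dropped. The dropper bottle and the square carton are not part of this order: leave them standing where they are.

Things in the scene. Friction and masses are not known exactly. Their poses are not given: they have to be found in the camera images.
- jar_large_center (a point): centre (half-way up) of the large amber glass jar: round, upright, 60 mm across and 88 mm high, straight-sided to 62 mm above its foot, then a short shoulder and a white knurled screw cap 45 mm across; paper label. About 190 g. z is its upright axis. Gripped across its straight side, at or up to 8 mm above this point
- jar_medium_center (a point): centre (half-way up) of the medium amber glass jar: round, upright, 47 mm across and 84 mm high, straight-sided to 60 mm above its foot, then a short shoulder and a white knurled screw cap 36 mm across; paper label. About 120 g. z is its upright axis. Gripped across its straight side, at or up to 8 mm above this point
- jar_small_center (a point): centre (half-way up) of the small amber glass jar: round, upright, 34 mm across and 78 mm high, straight-sided to 56 mm above its foot, then a short shoulder and a white knurled screw cap 26 mm across; paper label. About 70 g. z is its upright axis. Gripped across its straight side, at or up to 8 mm above this point
- carton_flat_center (a point): centre (half-way up) of the flat carton: a white card box standing upright, with a blue stripe, 34 mm thick (its x axis), 62 mm wide (its y axis) and 84 mm high (z). About 80 g. Gripped across its thickness, along x, at or up to 8 mm above this point; either way round is the same
- nest_large: grey foam nest, an 88 x 88 mm block 25 mm high, fixed in the blue tray, with a round well 76 mm across, 20 mm deep, in the middle of its top: the nest of the large jar. Origin: centre of the underside; the floor of the well lies 5 mm above it and the top face 25 mm above it (30 mm above the bench, level with the tray's rim). The four nests stand side by side in a row along the tray, 89 mm apart, in any order; the row runs along their common y axis, x points across the tray.
- nest_medium: grey foam nest, an 88 x 88 mm block 25 mm high, fixed in the blue tray, with a round well 63 mm across, 20 mm deep, in the middle of its top: the nest of the medium jar. Origin: centre of the underside; the floor of the well lies 5 mm above it and the top face 25 mm above it (30 mm above the bench, level with the tray's rim).
- nest_small: grey foam nest, an 88 x 88 mm block 25 mm high, fixed in the blue tray, with a round well 50 mm across, 20 mm deep, in the middle of its top: the nest of the small jar. Origin: centre of the underside; the floor of the well lies 5 mm above it and the top face 25 mm above it (30 mm above the bench, level with the tray's rim).
- nest_slot: grey foam nest, an 88 x 88 mm block 25 mm high, fixed in the blue tray, with a rectangular well, 50 mm along x and 78 mm along y, 20 mm deep, in the middle of its top: the nest of the flat carton (its width along y). Origin: centre of the underside; the floor of the well lies 5 mm above it and the top face 25 mm above it (30 mm above the bench, level with the tray's rim).
- dropper_center (a point): not to be packed: the dropper bottle, same amber glass and paper label as the small jar and 34 mm across, but with a thin white collar (21 mm) and a narrow bulb (15 mm) on top in place of a wide screw cap; 91 mm high, standing on the bench. This point is on its axis, 45 mm above its foot
- carton_square_center (a point): not to be packed: the square carton, white card with a blue stripe like the flat one, but 46 x 46 mm in plan and 72 mm high, standing on the bench. This point is its centre
Mind the look-alikes: they are no part of the job. Leave any yellow look-alike of the part that bears jar_small_center alone. Leave any pink look-alike of the part that bears jar_medium_center alone.

How it is judged:
By the outcome, as a careful person would: the job done as asked, in the order asked, and still so for the second after the job is handed in, with the robot touching nothing.
It also fails if it takes over 99 s, if anything falls off the work surface, if the arm or the gripper's body presses on something with over 40 N, if the wrist force passes 120 N, or if a joint passes its speed limit or range.

## Robot

A 6-joint arm with a two-finger parallel gripper is mounted at the origin on the work surface. World frame = base frame: x ahead of the robot, y to its left, z up, the work surface at z = 0. Lengths are in m, angles in rad, forces in N, time in s.
With the tool pointing down it reaches from about 0.35 to 0.85 m from the base axis. Payload 8.1 kg.
Tool frame: the origin (TCP) lies at the very end of the fingers, on their centre line; the grasp point (between the pads) lies 19 mm behind it; z points along the fingers, y is the line along which they close (so a half turn about z gives the same grasp; the last joint's range is limited). The gripper opens to 93 mm and grips with 3 to 60 N. Pads are 15 mm wide; open, the fingers measure 128 mm over their backs; the gripper's body (75 mm by 188 mm) begins 65 mm behind the grasp point.
Start: joints at [1.196, 0.13, 1.488, -0, 1.523, -0.085], TCP at [0.171, 0.575, 0.219] pointing down, gripper open.
Joint ranges: [-2.96, 2.96], [-0.89, 2.26], [0.02, 2.5], [-1.34, 4.48], [0, 2.73], [-2.66, 2.66]. Speed limits (rad/s): [2.39, 2.39, 2.79, 3.14, 3.14, 3.14].

## Interface

Orientations are given as a rotation vector (axis times angle).
In Python, from plant import read_state, eyes, workorder gives the robot as it stands. The module is installed in compiled form; this text tells all that it offers.
- The arm moves only by the tool play_rows, never from a script. Its argument "targets" is one flat list of numbers, 4 for each row, row after row: the shift along the tool's x, y, z in cm, then the turn about the tool's z in degrees. In form: [dx, dy, dz, roll, dx, dy, dz, roll, ...]. A call has 1 to 8 rows; each row is the pose to reach, as a shift and turn from the pose commanded when the call began, along the tool's axes at that moment; what a row does not reach only later rows make up. A row lasts 1/12 s, in which the tool goes at most 41.7 mm and 7.16 degrees, less where a joint would pass 70% of its speed; a pose out of reach is approached as far as the arm can. A call with a gripper value outside its range is refused whole. "grip" is the finger opening in cm, from 0 to 9.3, set as the call begins (left out, the last holds). The fingers move at their own pace and stop on an object; "grip_force" is the grip in N (left out, the last holds). Time passes only in rows, so rows that repeat a pose let the fingers close. It gives the time, the measured TCP pose, the force, the opening and the grip force at its end, in the units of the state.
- read_state(): the state, without advancing time (a new reading comes with each control period).
- eyes.read_camera(name): name is "scene" or "side" or "wrist"; returns a dict with "image" (400x640x3 uint8, red, green, blue), "vfov" (degrees; the focal length in pixels is half the picture's height over the tangent of half this angle, whatever the lens; pixels are square), "cx", "cy" (the principal point, pixels), "k1" (the pictures are not rectified: a ray, as slopes to the right and down, at radius r is drawn at 1 + k1 r^2 times it, then the intrinsics apply), "cam_to_world" (4x4, takes a point from camera to world coordinates); the wrist camera has in their place "T_tool_cam" (4x4, takes a point from camera to tool coordinates, whose origin is the TCP and whose axes are the flange's). Camera axes: x right, y up, looking along -z (the intrinsics and any distortion apply to the point x, -y, -z); pixel columns grow to the right and rows downward; lengths in m; the calibration is good to about 2 mm. A picture is of the moment at which its call begins: read the wrist's pose just before it. There is no depth.
- workorder.close_job(): hands the job in; it is judged then, once.
The state is a dict: "t": time; "q": joint angles; "dq": joint speeds; "joint_torque": joint torques, N m; "tool_pos": TCP position; "orientation": TCP orientation; "force": force on the tool from outside, world axes, zero at the start; "wrist_torque": the same for the moment, N m; "opening": finger opening in m; "gripper_force": force on a finger pad.
Only numpy, scipy, OpenCV 4.12 (cv2) and the standard library are available. Lean on these libraries where they do the work, as an engineer would, in place of code of your own. Each camera call takes 0.05 s, during which the arm holds its last target. There are 200 camera calls.

## Working session

There is one attempt and no reset: what is moved stays moved. The work goes in short steps, Python scripts to look and compute and a tool call to move; the robot and the scene stay as the last step left them, time stands still between calls to the robot, and variables do not carry over. Pictures are saved under pics/ and viewed, at most 14 in all, crops included, and the job is handed in when it is done.

Besides the shell and the picture viewer there is one more tool, called after ">>>" as a command line: name --argument value ..., lists and objects as JSON in quotes. play_rows: Moves the arm, as the interface text tells. Its arguments: {"type":"object","properties":{"targets":{"type":"array"},"grip":{"type":"number"},"grip_force":{"type":"number"}},"required":["targets"]}

```bash
mkdir -p pics
cat > h.py <<'E'
import numpy as np, cv2
from scipy.spatial.transform import Rotation as R
from plant import read_state, eyes, workorder
def cam(name):
    s=read_state(); c=eyes.read_camera(name)
    if 'cam_to_world' in c: T=np.array(c['cam_to_world'])
    else:
        W=np.eye(4); W[:3,:3]=R.from_rotvec(s['orientation']).as_matrix(); W[:3,3]=s['tool_pos']
        T=W@np.array(c['T_tool_cam'])
    c['T']=T; c['f']=200/np.tan(np.radians(c['vfov'])/2); return c
def proj(c,P):
    P=np.atleast_2d(P); p=(P-c['T'][:3,3])@c['T'][:3,:3]
    a=np.stack([p[:,0]/-p[:,2],-p[:,1]/-p[:,2]],1); r2=(a**2).sum(1,keepdims=True)
    return a*(1+c['k1']*r2)*c['f']+[c['cx'],c['cy']]
def ray(c,uv):
    d=(np.atleast_2d(uv)-[c['cx'],c['cy']])/c['f']; a=d.copy()
    for _ in range(20): a=d/(1+c['k1']*(a**2).sum(1,keepdims=True))
    v=np.stack([a[:,0],-a[:,1],-np.ones(len(a))],1)@c['T'][:3,:3].T
    return c['T'][:3,3],v
def atz(c,uv,z):
    o,v=ray(c,uv); return o+v*((z-o[2])/v[:,2])[:,None]
def save(c,name,box=None,k=1):
    im=c['image'][:,:,::-1]
    if box: x0,y0,x1,y1=box; im=im[y0:y1,x0:x1]
    cv2.imwrite('pics/'+name,cv2.resize(im,None,fx=k,fy=k,interpolation=cv2.INTER_CUBIC))
E
python3 - <<'E'
from h import *
import pickle
for n in ['scene','side','wrist']:
    c=cam(n); save(c,n+'0.png',None,1.25 if n!='wrist' else 1); pickle.dump(c,open(n+'0.pkl','wb'))
    print(n,c['T'][:3,3].round(3),c['f'],c['k1'],c['T'][:3,2].round(2))
print(read_state())
E
```

```text
scene [ 1.057 -0.291  0.874] 362.29042671983575 0.0016785933961522834 [ 0.53 -0.27  0.8 ]
side [ 0.019 -0.865  0.742] 463.16406473723805 0.004459445489366015 [-0.43 -0.71  0.56]
wrist [0.096 0.598 0.384] 354.38661592865145 0.0013716615707954228 [-0.27  0.08  0.96]
{'t': 0.15, 'q': array([ 1.19559983e+00,  1.30949145e-01,  1.48899923e+00,  5.85652970e-06,
        1.52294567e+00, -8.53939470e-02]), 'dq': array([ 0.0003141 , -0.00058887, -0.00228381,  0.00024454, -0.00039278,
       -0.00042043]), 'joint_torque': array([ 8.72857454e-04, -5.60468888e+01, -4.92339885e+01,  7.68218748e-02,
        3.05345852e-02, -8.09038579e-05]), 'tool_pos': array([0.17128345, 0.57461413, 0.21786784]), 'orientation': array([-4.53586088e-01, -3.10836901e+00,  1.98796282e-03]), 'force': array([-0.84496637,  0.40826668,  0.42915859]), 'wrist_torque': array([-0.01635902,  0.0482059 ,  0.01903242]), 'gripper_force': 0.0, 'opening': 0.09296790296114513}
```

View pics/scene0.png

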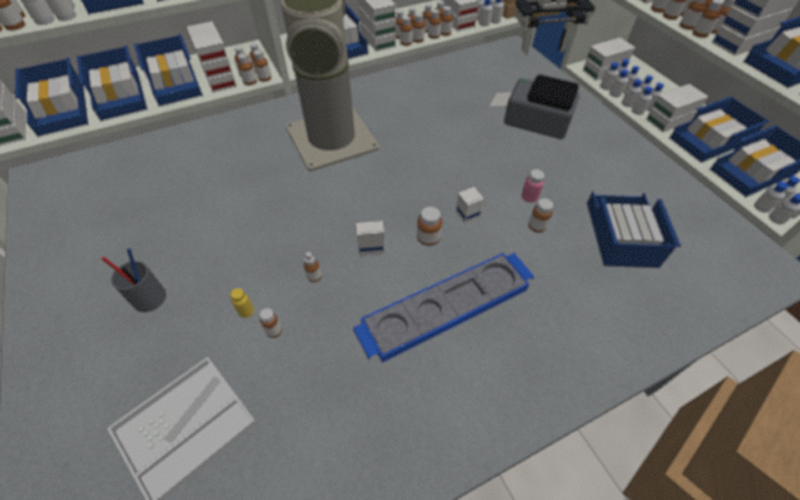

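View pics/side0.png

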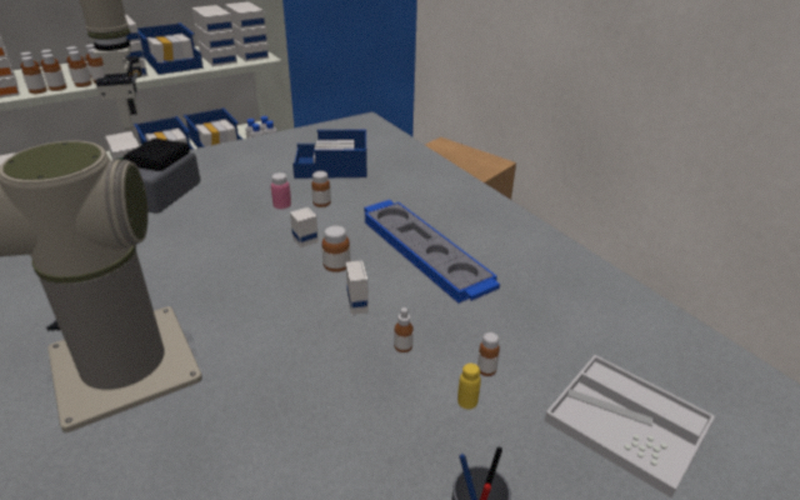

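Scene picture (shown ×1.25). Candidates:
- **Small jar:** the amber one with a wide cap at (270,322). The dropper at (312,266) has a narrow bulb, and (241,302) is the yellow look-alike.
- **Medium jar:** amber at (541,214). The pink look-alike is at (534,186).
- **Large jar:** (430,225).
- **Flat carton:** (370,236). The square carton is at (470,202).
- **Tray wells, left to right:** round (392,325), small round (429,308), slot (464,291), round (498,274).

I'll confirm these in enlarged crops.

Run:
```python
from h import *
import pickle
c=pickle.load(open('scene0.pkl','rb')); save(c,'sc1.png',(180,130,450,290),2.9)
c=pickle.load(open('side0.pkl','rb')); save(c,'sd1.png',(205,130,405,330),3)
```

```text
(no output)
```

View pics/sc1.png

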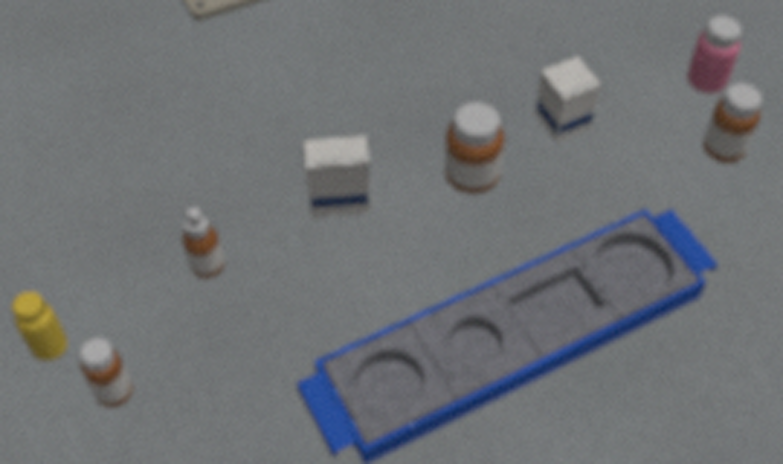

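View pics/sd1.png

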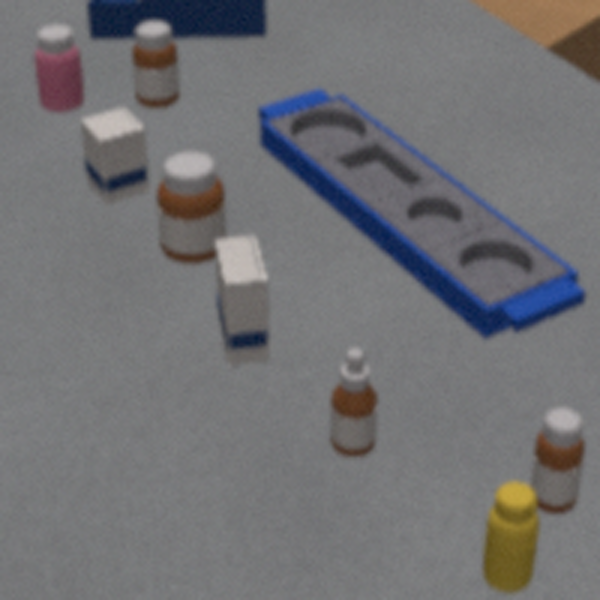

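Crops confirm:
- **Scene crop:** small jar cap at (97,349), large at (479,119), medium at (743,96), flat carton top about (337,152).
- **Nest order from the near end:** medium, small, slot, large.

Next I measure positions from the cap tops at their known heights, in both views.

Run:
```python
from h import *
import pickle
a=pickle.load(open('scene0.pkl','rb')); b=pickle.load(open('side0.pkl','rb'))
S=lambda *p: np.array(p)/2.9+[180,130]
D=lambda *p: np.array(p)/3+[205,130]
for n,z,s,d in [('small',.078,(97,349),(563,417)),('large',.088,(479,119),(190,163)),('med',.084,(743,96),(155,29)),('drop',.091,(193,214),(354,353)),
 ('flat0',.084,(305,144),(217,240)),('sq',.072,(569,77),(114,124)),('wellM',.03,(389,384),(495,262)),('wellL',.03,(635,262),(328,127)),('wellS',.03,(473,340),(435,212)),
 ('yel',.078,(31,301),(515,494)),('pink',.084,(724,28),(57,35))]:
    print(n,atz(a,S(s)[0:1],z).round(3),atz(b,D(d)[0:1],z).round(3))
print('flat scene',atz(a,S((305,144),(367,138),(370,160),(308,167)),.084).round(3))
print('flat side',atz(b,D((217,240),(256,236),(267,280),(222,285)),.084).round(3))
print('tray rim scene',atz(a,S((319,362),(650,212),(703,286),(366,457)),.03).round(3))
print('square scene',atz(a,S((540,73),(574,58),(598,86),(561,102)),.072).round(3))
```

```text
small [[ 0.542 -0.334  0.078]] [[ 0.541 -0.336  0.078]]
large [[0.46  0.081 0.088]] [[0.459 0.079 0.088]]
med [[0.548 0.341 0.084]] [[0.547 0.337 0.084]]
drop [[ 0.451 -0.214  0.091]] [[ 0.444 -0.216  0.091]]
flat0 [[ 0.412 -0.087  0.084]] [[ 0.428 -0.032  0.084]]
sq [[0.438 0.202 0.072]] [[0.439 0.2   0.072]]
wellM [[ 0.659 -0.114  0.03 ]] [[ 0.653 -0.114  0.03 ]]
wellL [[0.645 0.156 0.03 ]] [[0.647 0.154 0.03 ]]
wellS [[ 0.652 -0.025  0.03 ]] [[ 0.653 -0.025  0.03 ]]
yel [[ 0.469 -0.373  0.078]] [[ 0.467 -0.378  0.078]]
pink [[0.457 0.384 0.084]] [[0.454 0.376 0.084]]
flat scene [[ 0.412 -0.087  0.084]
 [ 0.431 -0.029  0.084]
 [ 0.458 -0.038  0.084]
 [ 0.44  -0.096  0.084]]
flat side [[ 0.428 -0.032  0.084]
 [ 0.458 -0.043  0.084]
 [ 0.436 -0.1    0.084]
 [ 0.403 -0.088  0.084]]
tray rim scene [[ 0.611 -0.161  0.03 ]
 [ 0.601  0.203  0.03 ]
 [ 0.697  0.2    0.03 ]
 [ 0.713 -0.161  0.03 ]]
square scene [[0.419 0.177 0.072]
 [0.416 0.221 0.072]
 [0.462 0.222 0.072]
 [0.465 0.176 0.072]]
```

```bash
cat >> h.py <<'E'
def go(x,y,z,ang):
    "shift (cm, tool axes) and roll (deg) from here to TCP x,y,z with tool y at world angle ang (deg, mod 180)"
    s=read_state(); M=R.from_rotvec(s['orientation']).as_matrix()
    d=M.T@(np.array([x,y,z])-s['tool_pos'])*100
    a=np.degrees(np.arctan2(M[1,1],M[0,1])); r=-((ang-a+90)%180-90)
    print(d.round(2),'roll',round(r,1),'| t',round(s['t'],2),'pos',s['tool_pos'].round(4),'ang',round(a,1),'tilt',M[2,2].round(5),'F',np.round(s['force'],1),'open',round(s['opening'],4))
E
python3 -c "
from h import *
go(.547,.339,.15,30)"
```

```text
[-42.74 -11.83   6.8 ] roll 43.4 | t 0.15 pos [0.1713 0.5746 0.2179] ang 73.4 tilt -1.0 F [-0.8  0.4  0.4] open 0.093
```

>>> play_rows --targets '[-4, -1.1, 0.6, 5, -8, -2.2, 1.3, 10, -12, -3.3, 1.9, 15, -16, -4.4, 2.5, 20, -20, -5.5, 3.2, 25, -24, -6.6, 3.8, 30, -28, -7.7, 4.5, 35, -32, -8.9, 5.1, 40]' --grip 7.2 --grip_force 25

```text
t: 0.82
tool_pos: [0.4517, 0.3983, 0.1673]
orientation: [-1.495, -2.763, 0.001]
force: [0.1, 0.4, 0.4]
opening: 0.0719
gripper_force: 0.0
```

```bash
python3 -c "
from h import *
go(.547,.339,.15,30)"
```

```text
[-10.18   4.74   1.73] roll 3.2 | t 0.82 pos [0.4517 0.3983 0.1673] ang 33.2 tilt -1.0 F [0.1 0.4 0.4] open 0.0719
```

>>> play_rows --targets '[-3.4, 1.6, 0.6, 1, -6.8, 3.2, 1.2, 2, -10.2, 4.7, 1.7, 3.2, -10.2, 4.7, 1.7, 3.2, -10.2, 4.7, 1.7, 3.2, -10.2, 4.7, 1.7, 3.2]'

```text
t: 1.32
tool_pos: [0.5454, 0.3404, 0.1505]
orientation: [-1.566, -2.722, 0.001]
force: [0.2, 0.8, 0.2]
opening: 0.0723
gripper_force: 0.0
```

Run:
```python
from h import *
import pickle
go(.547,.339,.028,30)
c=cam('wrist'); pickle.dump(c,open('w1.pkl','wb'))
for P in [(.547,.339,.084),(.547,.339,.0),(.456,.380,.084)]: print(proj(c,P))
save(c,'w1.png')
```

```text
[-0.21  0.08 12.25] roll 0.2 | t 1.32 pos [0.5454 0.3404 0.1505] ang 30.2 tilt -1.0 F [0.2 0.8 0.2] open 0.0723
[[316.59372724 209.34977056]]
[[316.73555399 179.44012671]]
[[224.54578815  87.67300547]]
```

View pics/w1.png

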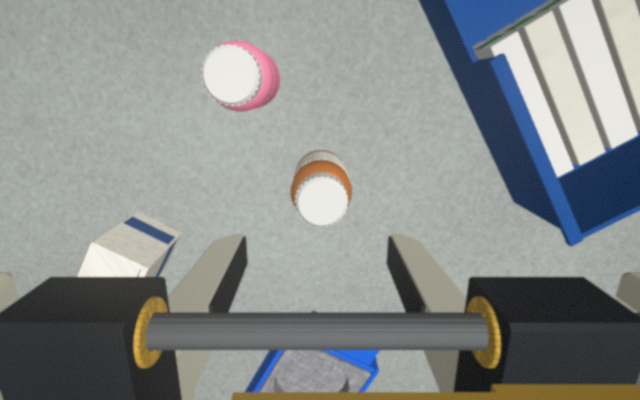

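The wrist view shows the amber medium jar's cap at (322,200), with the pink one at (232,73). That is amber, so it is the right jar, and it lies a few mm off the prediction.

Run:
```python
from h import *
import pickle
c=pickle.load(open('w1.pkl','rb'))
p=atz(c,[(322,200),(232,73)],.084); print(p)
go(p[0,0],p[0,1],.028,30)
```

```text
[[0.5467955  0.34678472 0.084     ]
 [0.45617962 0.39024799 0.084     ]]
[ 0.4   0.45 12.29] roll 0.2 | t 1.37 pos [0.545  0.341  0.1509] ang 30.2 tilt -1.0 F [ 0.2  0.5 -0.3] open 0.0719
```

>>> play_rows --targets '[0.1, 0.1, 2, 0, 0.2, 0.3, 5, 0, 0.3, 0.3, 8, 0, 0.3, 0.3, 10.5, 0, 0.3, 0.3, 11.7, 0, 0.3, 0.3, 12.2, 0, 0.3, 0.3, 12.2, 0, 0.3, 0.3, 12.2, 0]'

```text
t: 2.03
tool_pos: [0.5475, 0.3455, 0.0308]
orientation: [1.564, 2.723, 0.003]
force: [0.6, -0.3, 0.6]
opening: 0.0722
gripper_force: 0.0
```

>>> play_rows --targets '[0, 0, 0, 0, 0, 0, 0, 0, 0, 0, 0, 0, 0, 0, 0, 0, 0, 0, 0, 0, 0, 0, 0, 0]' --grip 4.0 --grip_force 20

```text
t: 2.53
tool_pos: [0.5473, 0.3447, 0.0298]
orientation: [1.566, 2.723, 0.001]
force: [-1.2, 0.5, 5.1]
opening: 0.047
gripper_force: 20.0
```

```bash
python3 -c "
from h import *
go(.656,-.114,.16,2)
c=cam('side');save(c,'sd2.png',(205,100,405,250),4)"
```

```text
[-45.12 -13.66 -13.03] roll 28.2 | t 2.53 pos [0.5473 0.3447 0.0298] ang 30.2 tilt -1.0 F [-1.2  0.5  5.1] open 0.047
```

View pics/sd2.png

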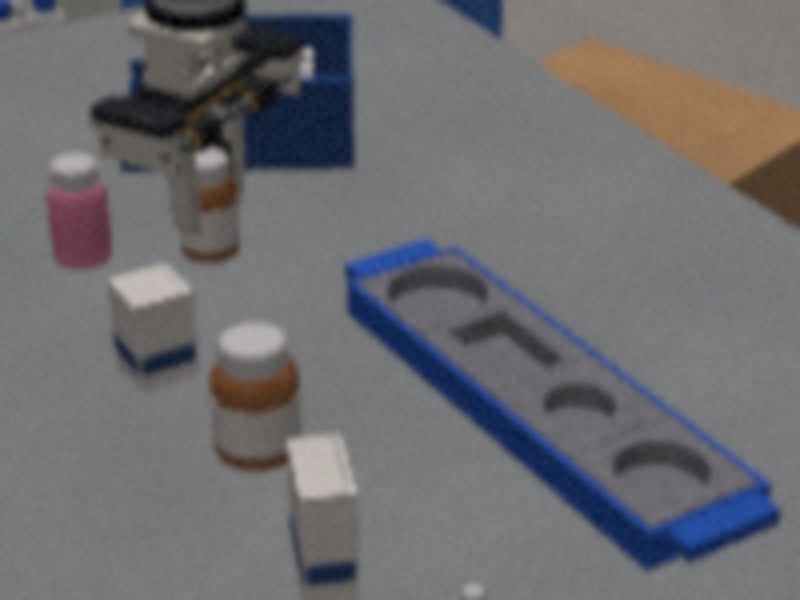

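The medium jar is gripped (opening 47 mm, as expected). Now lift and carry it.

>>> play_rows --targets '[0, 0, -0.7, 0, 0, 0, -2.5, 0, 0, 0, -5.5, 0, 0, 0, -8.5, 0, -1.5, -0.5, -11, 2, -4, -1.2, -13, 4, -7, -2.1, -13, 6, -10, -3, -13, 8]'

```text
t: 3.25
tool_pos: [0.5723, 0.2428, 0.1616]
orientation: [1.751, 2.605, 0.005]
force: [-0.0, 0.4, -1.3]
opening: 0.0468
gripper_force: 20.0
```

```bash
python3 -c "
from h import *
go(.656,-.114,.16,2)"
```

```text
[-36.2   -5.72   0.15] roll 20.2 | t 3.25 pos [0.5723 0.2428 0.1616] ang 22.2 tilt -0.99999 F [-0.   0.4 -1.3] open 0.0468
```

>>> play_rows --targets '[-3, -0.5, 0, 2, -6, -1, 0, 4, -9, -1.4, 0, 6, -12, -1.9, 0, 8, -15, -2.4, 0, 10, -18, -2.8, 0, 12, -21, -3.3, 0, 14, -24, -3.8, 0, 16]'

```text
t: 3.92
tool_pos: [0.6265, 0.005, 0.1589]
orientation: [-2.1, -2.336, 0.001]
force: [0.9, -0.4, -0.5]
opening: 0.0468
gripper_force: 20.0
```

```bash
python3 -c "
from h import *
go(.656,-.114,.16,2)"
```

```text
[-12.15   1.67  -0.11] roll 4.1 | t 3.92 pos [0.6265 0.005  0.1589] ang 6.1 tilt -1.0 F [ 0.9 -0.4 -0.5] open 0.0468
```

>>> play_rows --targets '[-3, 0.4, 0, 1, -6, 0.8, 0, 2, -9, 1.2, 0, 3, -11, 1.5, 0, 4, -12.1, 1.7, 0, 4.1, -12.1, 1.7, 0, 4.1, -12.1, 1.7, 0, 4.1]'

```text
t: 4.5
tool_pos: [0.6564, -0.1116, 0.1587]
orientation: [-2.18, -2.261, 0.0]
force: [-0.4, 0.2, -0.7]
opening: 0.0469
gripper_force: 20.0
```

Run:
```python
from h import *
import pickle
go(.656,-.114,.0398,2)
c=cam('wrist'); pickle.dump(c,open('w2.pkl','wb'))
t=np.linspace(0,2*np.pi,40)
im=c['image'].copy()
for cx,cy,r in [(.656,-.114,.0315),(.653,-.025,.025),(.646,.155,.038)]:
    P=np.stack([cx+r*np.cos(t),cy+r*np.sin(t),0*t+.03],1)
    for u,v in proj(c,P):
        if 0<=u<640 and 0<=v<400: cv2.circle(im,(int(u),int(v)),1,(255,255,0),-1)
c['image']=im; save(c,'w2.png')
```

```text
[-0.24 -0.04 11.89] roll 0.1 | t 4.5 pos [ 0.6564 -0.1116  0.1587] ang 2.1 tilt -1.0 F [-0.4  0.2 -0.7] open 0.0469
```

View pics/w2.png

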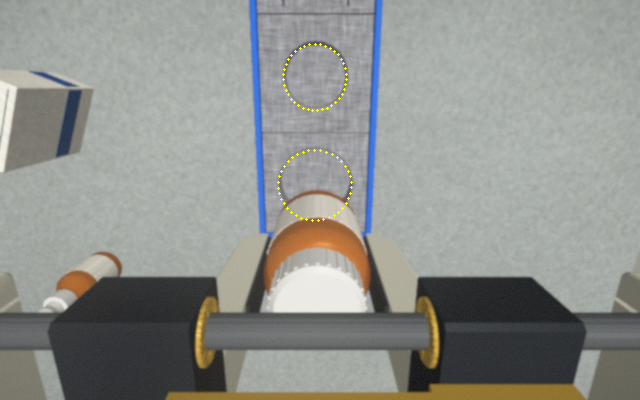

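The overlaid circles match the visible well rims, and the tray edges at columns 262 and 370 (row 200) are symmetric about them. I'll check the seams at rows 132 and 14 numerically.

Run:
```python
from h import *
import pickle
c=pickle.load(open('w2.pkl','rb'))
print(atz(c,[(315,132),(315,14),(264,232),(371,232),(258,100),(375,100)],.03).round(4))
save(c,'w2b.png',(220,0,420,240),2.5)
```

```text
[[ 0.6543 -0.0672  0.03  ]
 [ 0.6512  0.0212  0.03  ]
 [ 0.6116 -0.158   0.03  ]
 [ 0.7077 -0.1545  0.03  ]
 [ 0.6075 -0.0433  0.03  ]
 [ 0.7018 -0.0398  0.03  ]]
```

View pics/w2b.png

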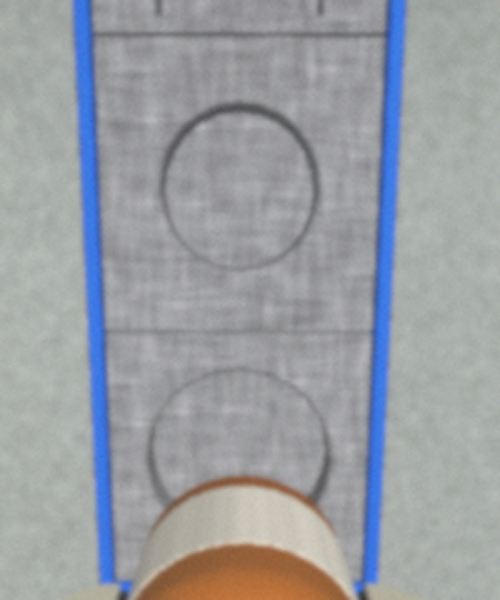

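>>> play_rows --targets '[0, 0, 1.5, 0, 0, 0.1, 4, 0, 0, 0.1, 6.5, 0, 0, 0.1, 8.5, 0, 0, 0.1, 9.7, 0, 0, 0.1, 10.6, 0, 0, 0.1, 11.2, 0, 0, 0.1, 11.5, 0]'

```text
t: 5.22
tool_pos: [0.6578, -0.1113, 0.044]
orientation: [2.179, 2.263, 0.0]
force: [0.4, -0.5, -0.7]
opening: 0.0464
gripper_force: 20.0
```

>>> play_rows --targets '[0, 0, 0.15, 0, 0, 0, 0.3, 0, 0, 0, 0.35, 0, 0, 0, 0.35, 0, 0, 0, 0.35, 0]'

```text
t: 5.63
tool_pos: [0.6581, -0.1122, 0.0412]
orientation: [2.18, 2.261, 0.001]
force: [-0.3, 0.1, -0.9]
opening: 0.0466
gripper_force: 20.0
```

```bash
python3 -c "
from h import *
go(.657,-.112,.0398,2)"
```

```text
[ 0.02 -0.11  0.14] roll 0.1 | t 5.63 pos [ 0.6581 -0.1122  0.0412] ang 2.1 tilt -1.0 F [-0.3  0.1 -0.9] open 0.0466
```

>>> play_rows --targets '[0, 0, 0.1, 0, 0, 0, 0.15, 0, 0, 0, 0.2, 0, 0, 0, 0.2, 0, 0, 0, 0.2, 0]'

```text
t: 6.05
tool_pos: [0.6581, -0.1121, 0.0398]
orientation: [2.18, 2.261, 0.001]
force: [-4.0, 0.3, 6.6]
opening: 0.0465
gripper_force: 20.0
```

>>> play_rows --targets '[0, 0, -0.05, 0, 0, 0, -0.05, 0, 0, 0, -0.05, 0, 0, 0, -0.05, 0]' --grip 6.5

```text
t: 6.38
tool_pos: [0.6576, -0.1119, 0.0388]
orientation: [-2.18, -2.262, 0.0]
force: [-0.3, 0.3, -0.7]
opening: 0.0642
gripper_force: 0.0
```

>>> play_rows --targets '[0, 0, -1, 0, 0, 0, -3, 0, 0, 0, -6, 0, 0, 0, -9, 0, 0, 0, -11.5, 0, 0, 0, -12, 0]'

```text
t: 6.88
tool_pos: [0.6607, -0.1127, 0.1664]
orientation: [2.175, 2.256, 0.007]
force: [0.4, 0.5, 1.0]
opening: 0.065
gripper_force: 0.0
```

Run:
```python
from h import *
go(.5415,-.335,.15,-20)
c=cam('scene'); save(c,'sc2.png',(180,130,450,290),2.9)
```

```text
[-21.78 -12.74   1.58] roll 22.1 | t 6.88 pos [ 0.6607 -0.1127  0.1664] ang 2.1 tilt -0.99996 F [0.4 0.5 1. ] open 0.065
```

View pics/sc2.png

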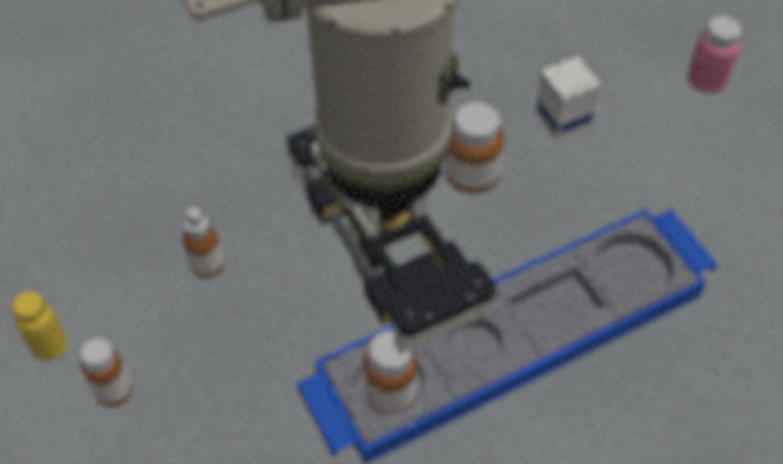

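The medium jar stands in its nest at (390,372). Next is the small jar.

>>> play_rows --targets '[-3, -1.7, 0.2, 4, -6, -3.5, 0.5, 8, -9, -5.2, 0.8, 13, -12, -7, 1.1, 18, -15, -8.8, 1.4, 23, -18, -10.6, 1.5, 28, -20.5, -12, 1.5, 32, -21.7, -12.7, 1.5, 32]' --grip 6

```text
t: 7.6
tool_pos: [0.536, -0.336, 0.1424]
orientation: [-2.723, -1.564, 0.003]
force: [0.4, -0.4, -0.7]
opening: 0.0597
gripper_force: 0.0
```

>>> play_rows --targets '[0, 0, 0, 0, 0, 0, 0, 0]'

```text
t: 7.77
tool_pos: [0.5383, -0.3332, 0.1432]
orientation: [-2.718, -1.573, -0.0]
force: [0.1, 0.3, -0.8]
opening: 0.0601
gripper_force: 0.0
```

Run:
```python
from h import *
import pickle
c=cam('wrist'); pickle.dump(c,open('w3.pkl','wb'))
print(proj(c,(.5415,-.335,.078)))
im=c['image']; h=cv2.cvtColor(im,cv2.COLOR_RGB2HSV)
m=((h[...,1]<30)&(h[...,2]>205)).astype(np.uint8)
n,l,st,ce=cv2.connectedComponentsWithStats(m)
for i in range(1,n):
    if st[i,4]>300: print(st[i],ce[i].round(1),atz(c,ce[i:i+1],.078).round(4))
go(.5415,-.335,.026,-30)
save(c,'w3.png')
```

```text
[[320.64371264 208.5798664 ]]
[  434   175   203   137 10711] [545. 247.] [[ 0.6661 -0.44    0.078 ]]
[303 191  35  35 924] [320.5 207.7] [[ 0.5417 -0.3344  0.078 ]]
[-0.1   0.37 11.73] roll 0.2 | t 7.82 pos [ 0.5389 -0.3324  0.1433] ang -29.8 tilt -1.0 F [ 0.1  0.3 -0.7] open 0.0599
```

View pics/w3.png

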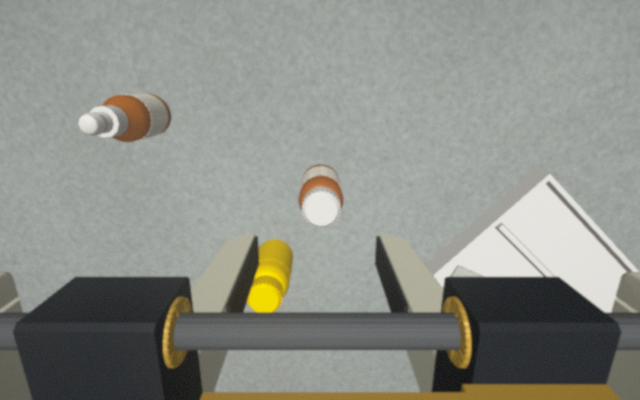

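The wide-capped amber jar is at (320,208). The yellow one (270,275) is 72 mm behind the finger line, so clear, and the dropper is at (120,118). Descending.

>>> play_rows --targets '[0, 0.2, 2, 0, 0, 0.3, 5, 0, 0, 0.3, 8, 0, 0, 0.3, 10, 0, 0, 0.3, 11.2, 0, 0, 0.3, 11.7, 0, 0, 0.3, 11.7, 0, 0, 0.3, 11.7, 0]'

```text
t: 8.48
tool_pos: [0.5424, -0.3348, 0.0283]
orientation: [2.717, 1.574, 0.001]
force: [0.5, -0.4, 0.1]
opening: 0.0603
gripper_force: 0.0
```

>>> play_rows --targets '[0, 0, 0, 0, 0, 0, 0, 0, 0, 0, 0, 0, 0, 0, 0, 0, 0, 0, 0, 0, 0, 0, 0, 0]' --grip 2.8

```text
t: 8.98
tool_pos: [0.5416, -0.3353, 0.0277]
orientation: [2.719, 1.573, 0.001]
force: [-1.5, 0.8, 3.8]
opening: 0.0335
gripper_force: 20.0
```

```bash
python3 -c "
from h import *
go(.6535,-.0235,.17,2.3)"
```

```text
[ 32.6   -5.83 -14.24] roll -32.2 | t 8.98 pos [ 0.5416 -0.3353  0.0277] ang -29.9 tilt -1.0 F [-1.5  0.8  3.8] open 0.0335
```

>>> play_rows --targets '[0, 0, -0.7, 0, 0, 0, -2.5, 0, 0, 0, -5.5, 0, 0, 0, -8.5, 0, 1.5, -0.3, -11.5, -3, 4, -0.7, -14, -6, 7, -1.2, -14.2, -9, 10, -1.8, -14.2, -12]'

```text
t: 9.65
tool_pos: [0.5773, -0.2396, 0.1729]
orientation: [2.535, 1.847, 0.004]
force: [0.4, -0.0, -1.7]
opening: 0.0337
gripper_force: 20.0
```

```bash
python3 -c "
from h import *
go(.6535,-.0235,.17,2.3)"
```

```text
[22.91  0.64  0.27] roll -20.1 | t 9.65 pos [ 0.5773 -0.2396  0.1729] ang -17.8 tilt -0.99998 F [ 0.4 -0.  -1.7] open 0.0337
```

>>> play_rows --targets '[3, 0.1, 0.1, -3, 6, 0.2, 0.2, -6, 9, 0.3, 0.2, -9, 12, 0.4, 0.2, -12, 15, 0.5, 0.2, -15, 18, 0.5, 0.2, -18, 21, 0.6, 0.2, -20.1, 22.9, 0.6, 0.2, -20.1]'

```text
t: 10.32
tool_pos: [0.6521, -0.0203, 0.1672]
orientation: [-2.174, -2.268, -0.001]
force: [0.8, -0.8, -1.0]
opening: 0.0335
gripper_force: 20.0
```

>>> play_rows --targets '[0, 0, 0, 0, 0, 0, 0, 0, 0, 0, 0, 0]'

```text
t: 10.57
tool_pos: [0.6514, -0.0238, 0.167]
orientation: [-2.179, -2.263, 0.001]
force: [-0.0, -0.1, -0.0]
opening: 0.0334
gripper_force: 20.0
```

```bash
python3 -c "
from h import *
go(.6535,-.0235,.0377,2.3)"
```

```text
[ 0.03  0.22 12.93] roll -0.1 | t 10.57 pos [ 0.6514 -0.0238  0.167 ] ang 2.2 tilt -1.0 F [-0.  -0.1 -0. ] open 0.0334
```

>>> play_rows --targets '[0, 0.1, 1.5, 0, 0, 0.2, 4, 0, 0, 0.2, 7, 0, 0, 0.2, 9.3, 0, 0, 0.2, 10.7, 0, 0, 0.2, 11.7, 0, 0, 0.2, 12.3, 0, 0, 0.2, 12.6, 0]'

```text
t: 11.23
tool_pos: [0.6538, -0.0237, 0.0411]
orientation: [2.179, 2.263, 0.0]
force: [-0.4, -0.0, 0.2]
opening: 0.0337
gripper_force: 20.0
```

>>> play_rows --targets '[0, 0, 0.1, 0, 0, 0, 0.2, 0, 0, 0, 0.3, 0, 0, 0, 0.3, 0, 0, 0, 0.3, 0]'

```text
t: 11.65
tool_pos: [0.6541, -0.0231, 0.0387]
orientation: [2.178, 2.263, 0.001]
force: [0.6, 0.5, -0.6]
opening: 0.0338
gripper_force: 20.0
```

>>> play_rows --targets '[0, 0, 0.1, 0, 0, 0, 0.15, 0, 0, 0, 0.15, 0, 0, 0, 0.15, 0]'

```text
t: 11.98
tool_pos: [0.6542, -0.0231, 0.0378]
orientation: [2.178, 2.263, 0.001]
force: [-2.1, 0.7, 6.0]
opening: 0.0333
gripper_force: 20.0
```

The small jar has touched the well floor at the expected height, so I release it and back off. Next is the flat carton.

>>> play_rows --targets '[0, 0, 0, 0, 0, 0, 0, 0, 0, 0, 0, 0, 0, 0, 0, 0]' --grip 5

```text
t: 12.32
tool_pos: [0.6536, -0.0231, 0.0364]
orientation: [-2.178, -2.264, 0.0]
force: [0.7, -1.4, -0.8]
opening: 0.0494
gripper_force: 0.0
```

>>> play_rows --targets '[0, 0, -1, 0, 0, 0, -3, 0, 0, 0, -6, 0, 0, 0, -9, 0, 0, 0, -11.5, 0, 0, 0, -12, 0]'

```text
t: 12.82
tool_pos: [0.6567, -0.0235, 0.1637]
orientation: [2.173, 2.258, 0.009]
force: [0.2, -0.4, 0.4]
opening: 0.05
gripper_force: 0.0
```

```bash
python3 -c "
from h import *
go(.433,-.064,.15,-18)"
```

```text
[ -3.19 -22.52   1.18] roll 20.2 | t 12.82 pos [ 0.6567 -0.0235  0.1637] ang 2.2 tilt -0.99996 F [ 0.2 -0.4  0.4] open 0.05
```

>>> play_rows --targets '[-0.4, -3, 0.2, 3, -0.9, -6, 0.4, 6, -1.3, -9, 0.6, 9, -1.7, -12, 0.8, 12, -2.1, -15, 1, 15, -2.6, -18, 1.2, 18, -3, -21, 1.2, 20.2, -3.2, -22.5, 1.2, 20.2]' --grip 6

```text
t: 13.48
tool_pos: [0.427, -0.0639, 0.1436]
orientation: [-2.543, -1.842, 0.002]
force: [0.3, -0.1, 0.2]
opening: 0.0601
gripper_force: 0.0
```

>>> play_rows --targets '[0, 0, 0, 0, 0, 0, 0, 0]'

```text
t: 13.65
tool_pos: [0.43, -0.0639, 0.1448]
orientation: [2.542, 1.845, 0.001]
force: [1.6, 1.0, 0.7]
opening: 0.06
gripper_force: 0.0
```

Run:
```python
from h import *
import pickle
c=cam('wrist'); pickle.dump(c,open('w4.pkl','wb'))
go(.433,-.064,.028,-18)
u=np.array([.95,-.31])*.017; w=np.array([.31,.95])*.031
P=[(*(np.array([.433,-.064])+a*u+b*w),.084) for a,b in [(-1,-1),(-1,1),(1,1),(1,-1)]]
print(proj(c,P).round(0)); save(c,'w4.png')
```

```text
[ 0.05  0.21 11.7 ] roll -0.0 | t 13.7 pos [ 0.4307 -0.0638  0.145 ] ang -18.0 tilt -1.0 F [ 0.4  0.2 -0.2] open 0.0601
[[295. 251.]
 [293. 164.]
 [345. 164.]
 [343. 251.]]
```

View pics/w4.png

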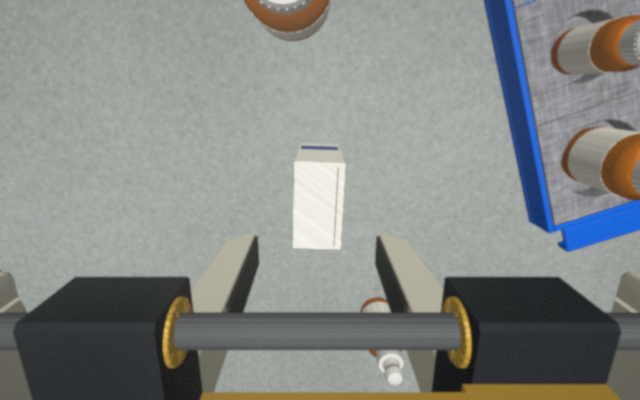

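The carton top spans (293..344, 163..248), which matches the prediction to a pixel or two and is square to the fingers. Descending.

>>> play_rows --targets '[0, 0.1, 2, 0, 0, 0.2, 5, 0, 0, 0.2, 8, 0, 0, 0.2, 10, 0, 0, 0.2, 11.1, 0, 0, 0.2, 11.6, 0, 0, 0.2, 11.6, 0, 0, 0.2, 11.6, 0]'

```text
t: 14.37
tool_pos: [0.433, -0.0645, 0.0295]
orientation: [2.541, 1.846, 0.001]
force: [-0.6, 0.3, -0.0]
opening: 0.0601
gripper_force: 0.0
```

>>> play_rows --targets '[0, 0, 0, 0, 0, 0, 0, 0, 0, 0, 0, 0, 0, 0, 0, 0, 0, 0, 0, 0, 0, 0, 0, 0]' --grip 2.8 --grip_force 18

```text
t: 14.87
tool_pos: [0.4323, -0.0645, 0.0291]
orientation: [2.541, 1.846, 0.001]
force: [-0.8, 0.2, 3.9]
opening: 0.0339
gripper_force: 17.9
```

```bash
python3 -c "
from h import *
go(.65,.0655,.17,2.3)"
```

```text
[ 19.09  16.7  -14.07] roll -20.3 | t 14.87 pos [ 0.4323 -0.0645  0.0291] ang -18.0 tilt -1.0 F [-0.8  0.2  3.9] open 0.0339
```

>>> play_rows --targets '[0, 0, -0.7, 0, 0, 0, -2.5, 0, 0, 0, -5.5, 0, 0, 0, -8.5, 0, 1, 0.9, -11.5, -3, 3, 2.6, -13.8, -6, 5.2, 4.5, -14, -9, 7.4, 6.4, -14, -12]'

```text
t: 15.53
tool_pos: [0.5182, -0.0135, 0.1718]
orientation: [2.33, 2.101, 0.005]
force: [-0.1, -0.6, -0.6]
opening: 0.0342
gripper_force: 17.9
```

```bash
python3 -c "
from h import *
go(.65,.0655,.17,2.3)"
```

```text
[ 9.21 12.3   0.24] roll -8.2 | t 15.53 pos [ 0.5182 -0.0135  0.1718] ang -5.9 tilt -0.99999 F [-0.1 -0.6 -0.6] open 0.0342
```

>>> play_rows --targets '[1.8, 2.4, 0.1, -2, 3.7, 4.9, 0.2, -4, 5.5, 7.4, 0.2, -6, 7.4, 9.8, 0.2, -8.2, 8.6, 11.5, 0.2, -8.2, 9.2, 12.3, 0.2, -8.2, 9.2, 12.3, 0.2, -8.2, 9.2, 12.3, 0.2, -8.2]'

```text
t: 16.2
tool_pos: [0.6473, 0.065, 0.1661]
orientation: [-2.177, -2.264, 0.002]
force: [0.6, -0.3, -0.8]
opening: 0.0343
gripper_force: 17.9
```

```bash
python3 -c "
from h import *
go(.65,.0655,.0391,2.3)
c=cam('wrist');save(c,'w5.png')"
```

```text
[ 0.04  0.29 12.7 ] roll -0.1 | t 16.2 pos [0.6473 0.065  0.1661] ang 2.2 tilt -1.0 F [ 0.6 -0.3 -0.8] open 0.0343
```

View pics/w5.png

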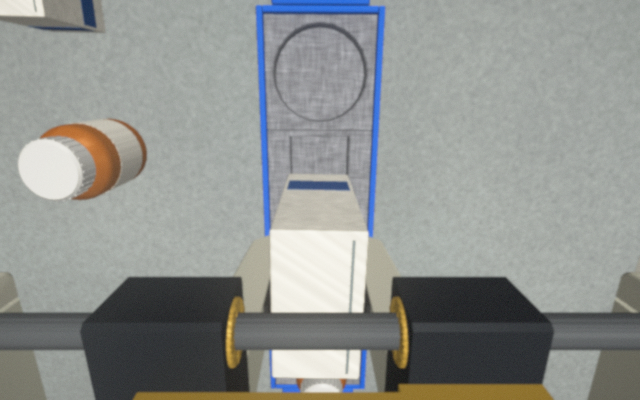

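The carton is over the slot (slot sides at columns 291 and 349, carton foot at 286–353, still above it) and aligned. The large well is centred at (320,72). Lowering.

>>> play_rows --targets '[0, 0.1, 1.5, 0, 0, 0.2, 4, 0, 0, 0.2, 6.5, 0, 0, 0.2, 8.7, 0, 0, 0.2, 10.2, 0, 0, 0.2, 11.3, 0, 0, 0.2, 12, 0, 0, 0.2, 12.4, 0]'

```text
t: 16.92
tool_pos: [0.6491, 0.0645, 0.0421]
orientation: [-2.179, -2.263, 0.001]
force: [0.5, 0.9, -1.5]
opening: 0.034
gripper_force: 17.9
```

>>> play_rows --targets '[0, 0, 0.1, 0, 0, 0, 0.2, 0, 0, 0, 0.3, 0, 0, 0, 0.3, 0, 0, 0, 0.3, 0]'

```text
t: 17.33
tool_pos: [0.6501, 0.065, 0.0403]
orientation: [2.178, 2.263, 0.001]
force: [0.6, -0.4, -1.4]
opening: 0.0341
gripper_force: 17.9
```

```bash
python3 -c "
from h import *
c=atz
go(.65,.0655,.0391,2.3)"
```

```text
[ 0.05 -0.01  0.12] roll -0.1 | t 17.33 pos [0.6501 0.065  0.0403] ang 2.2 tilt -1.0 F [ 0.6 -0.4 -1.4] open 0.0341
```

>>> play_rows --targets '[0, 0, 0.1, 0, 0, 0, 0.15, 0, 0, 0, 0.15, 0, 0, 0, 0.15, 0]'

```text
t: 17.67
tool_pos: [0.6502, 0.0649, 0.0392]
orientation: [2.178, 2.263, 0.001]
force: [-2.0, -0.2, 5.2]
opening: 0.0345
gripper_force: 17.9
```

The carton is seated. Release, back off, then the large jar.

>>> play_rows --targets '[0, 0, 0, 0, 0, 0, 0, 0, 0, 0, 0, 0, 0, 0, 0, 0]' --grip 5

```text
t: 18.0
tool_pos: [0.6495, 0.0649, 0.0378]
orientation: [-2.178, -2.263, 0.0]
force: [0.2, -0.6, -0.3]
opening: 0.0493
gripper_force: 0.0
```

>>> play_rows --targets '[0, 0, -1, 0, 0, 0, -3, 0, 0, 0, -6, 0, 0, 0, -9, 0, 0, 0, -11.5, 0, 0, 0, -12, 0]'

```text
t: 18.5
tool_pos: [0.6527, 0.065, 0.1653]
orientation: [2.174, 2.259, 0.01]
force: [1.4, -0.5, 1.7]
opening: 0.0499
gripper_force: 0.0
```

```bash
python3 -c "
from h import *
go(.4595,.080,.15,10)"
```

```text
[  2.23 -19.26   1.35] roll -7.8 | t 18.5 pos [0.6527 0.065  0.1653] ang 2.2 tilt -0.99996 F [ 1.4 -0.5  1.7] open 0.0499
```

>>> play_rows --targets '[0.3, -3, 0.2, -2, 0.7, -6, 0.4, -4, 1, -9, 0.6, -6, 1.4, -12, 0.8, -7.8, 1.7, -15, 1, -7.8, 2.1, -18, 1.2, -7.8, 2.2, -19.2, 1.2, -7.8, 2.2, -19.2, 1.2, -7.8]' --grip 8.4

```text
t: 19.17
tool_pos: [0.4544, 0.0798, 0.1455]
orientation: [-2.018, -2.406, 0.001]
force: [-0.3, -0.1, 1.5]
opening: 0.0839
gripper_force: 0.0
```

>>> play_rows --targets '[0, 0, 0, 0, 0, 0, 0, 0]'

```text
t: 19.33
tool_pos: [0.4579, 0.0795, 0.1465]
orientation: [2.019, 2.406, 0.001]
force: [-0.5, -0.0, 0.5]
opening: 0.0841
gripper_force: 0.0
```

Run:
```python
from h import *
c=cam('wrist')
print(proj(c,(.4595,.080,.088)))
h=cv2.cvtColor(c['image'],cv2.COLOR_RGB2HSV)
m=((h[...,1]<30)&(h[...,2]>205)).astype(np.uint8)
n,l,st,ce=cv2.connectedComponentsWithStats(m)
for i in range(1,n):
    if st[i,4]>300: print(st[i],ce[i].round(1),atz(c,ce[i:i+1],.088).round(4))
go(.4595,.080,.031,10)
```

```text
[[317.57897214 210.49707654]]
[ 278    0   80   52 3351] [318.   22.4] [[0.4397 0.1937 0.088 ]]
[ 285  176   64   62 3117] [316.  206.6] [[0.458  0.0825 0.088 ]]
[ 564  232   64   45 1975] [594.5 254.7] [[0.656  0.0813 0.088 ]]
[ 0.03  0.15 11.54] roll -0.0 | t 19.38 pos [0.458  0.0795 0.1464] ang 10.0 tilt -1.0 F [ 0.5 -0.3  0.1] open 0.0842
```

>>> play_rows --targets '[0.1, 0.1, 2, 0, 0.2, 0.1, 5, 0, 0.2, 0.1, 8, 0, 0.2, 0.1, 10, 0, 0.2, 0.1, 11, 0, 0.2, 0.1, 11.5, 0, 0.2, 0.1, 11.5, 0, 0.2, 0.1, 11.5, 0]'

```text
t: 20.05
tool_pos: [0.4587, 0.0817, 0.0321]
orientation: [2.019, 2.406, 0.001]
force: [-0.4, -0.2, 0.4]
opening: 0.0839
gripper_force: 0.0
```

>>> play_rows --targets '[0, 0, 0, 0, 0, 0, 0, 0, 0, 0, 0, 0, 0, 0, 0, 0, 0, 0, 0, 0, 0, 0, 0, 0]' --grip 5.4 --grip_force 25

```text
t: 20.55
tool_pos: [0.458, 0.0818, 0.0317]
orientation: [2.019, 2.406, 0.001]
force: [-1.3, 0.4, 6.0]
opening: 0.0601
gripper_force: 25.0
```

```bash
python3 -c "
from h import *
go(.646,.1545,.17,2.3)"
```

```text
[  3.9   19.79 -13.81] roll 7.7 | t 20.55 pos [0.458  0.0818 0.0317] ang 10.0 tilt -1.0 F [-1.3  0.4  6. ] open 0.0601
```

Gripped at 60 mm. Lift and carry; the place height will be TCP 41.7 mm.

>>> play_rows --targets '[0, 0, -0.7, 0, 0, 0, -2.5, 0, 0, 0, -5.5, 0, 0, 0, -8.5, 0, 0.2, 1, -11.5, 1, 0.6, 3, -13.6, 2, 1, 5.2, -13.8, 3, 1.5, 7.4, -13.8, 4]'

```text
t: 21.22
tool_pos: [0.5301, 0.1097, 0.172]
orientation: [2.101, 2.331, 0.006]
force: [-0.4, -0.6, -1.8]
opening: 0.0594
gripper_force: 25.0
```

```bash
python3 -c "
from h import *
go(.646,.1545,.17,2.3)"
```

```text
[ 3.26 11.99  0.26] roll 3.6 | t 21.22 pos [0.5301 0.1097 0.172 ] ang 5.9 tilt -0.99999 F [-0.4 -0.6 -1.8] open 0.0594
```

>>> play_rows --targets '[0.7, 2.4, 0.1, 1, 1.3, 4.8, 0.2, 2, 2, 7.2, 0.2, 3, 2.6, 9.6, 0.2, 3.6, 3.1, 11.2, 0.2, 3.6, 3.3, 12, 0.2, 3.6, 3.3, 12, 0.2, 3.6, 3.3, 12, 0.2, 3.6]'

```text
t: 21.88
tool_pos: [0.6433, 0.1547, 0.1664]
orientation: [-2.174, -2.267, 0.002]
force: [-1.1, -0.4, -1.8]
opening: 0.0597
gripper_force: 25.0
```

```bash
python3 -c "
from h import *
go(.646,.1545,.0417,2.3)"
```

```text
[-0.03  0.29 12.47] roll 0.1 | t 21.88 pos [0.6433 0.1547 0.1664] ang 2.4 tilt -1.0 F [-1.1 -0.4 -1.8] open 0.0597
```

>>> play_rows --targets '[0, 0.1, 1.5, 0, 0, 0.2, 4, 0, 0, 0.2, 6.5, 0, 0, 0.2, 8.7, 0, 0, 0.2, 10.1, 0, 0, 0.2, 11.2, 0, 0, 0.2, 11.8, 0, 0, 0.2, 12.1, 0]'

```text
t: 22.55
tool_pos: [0.6455, 0.1546, 0.0457]
orientation: [-2.174, -2.267, 0.001]
force: [-0.8, -0.1, -0.7]
opening: 0.0597
gripper_force: 25.0
```

>>> play_rows --targets '[0, 0, 0.1, 0, 0, 0, 0.2, 0, 0, 0, 0.3, 0, 0, 0, 0.3, 0, 0, 0, 0.3, 0]'

```text
t: 22.97
tool_pos: [0.6462, 0.1548, 0.0438]
orientation: [2.174, 2.267, 0.001]
force: [-0.8, 0.1, -0.9]
opening: 0.0592
gripper_force: 25.0
```

>>> play_rows --targets '[0, 0, 0.1, 0, 0, 0, 0.18, 0, 0, 0, 0.25, 0, 0, 0, 0.25, 0, 0, 0, 0.25, 0, 0, 0, 0.25, 0]'

```text
t: 23.47
tool_pos: [0.6461, 0.1548, 0.0418]
orientation: [2.174, 2.267, 0.001]
force: [-3.5, -0.6, 6.1]
opening: 0.0595
gripper_force: 25.0
```

Seated. Release and rise, then clear the tray for a final look.

>>> play_rows --targets '[0, 0, 0, 0, 0, 0, 0, 0, 0, 0, 0, 0, 0, 0, 0, 0]' --grip 7.6

```text
t: 23.8
tool_pos: [0.6458, 0.1548, 0.0404]
orientation: [2.175, 2.267, 0.0]
force: [-0.4, 0.8, 0.4]
opening: 0.0757
gripper_force: 0.0
```

>>> play_rows --targets '[0, 0, -1, 0, 0, 0, -3, 0, 0, 0, -6, 0, 0, 0, -9, 0, 0, 0, -12, 0, 2, -2, -15, 0, 5, -4, -17, 0, 8, -6, -18, 0]'

```text
t: 24.47
tool_pos: [0.5836, 0.2327, 0.2259]
orientation: [2.175, 2.263, 0.009]
force: [0.1, 0.6, 0.5]
opening: 0.0764
gripper_force: 0.0
```

>>> play_rows --targets '[3, 0, 0, 0, 6, 0, 0, 0, 9, 0, 0, 0, 12, 0, 0, 0, 12, 0, 0, 0, 12, 0, 0, 0, 12, 0, 0, 0, 12, 0, 0, 0]'

```text
t: 25.13
tool_pos: [0.5777, 0.3509, 0.2208]
orientation: [2.175, 2.266, -0.0]
force: [-0.5, 0.0, 0.7]
opening: 0.076
gripper_force: 0.0
```

Run:
```python
from h import *
s=read_state(); print(s['t'],s['tool_pos'],s['force'],s['opening'])
a=cam('scene'); b=cam('side')
A=cv2.resize(a['image'][120:300,170:450],(560,360)) ; B=cv2.resize(b['image'][120:340,200:410],(240*210//220*1,240))
B=cv2.resize(b['image'][120:240,270:410],(560,480))[:240]
cv2.imwrite('pics/fin.png',np.vstack([A,B])[:,:,::-1])
```

```text
25.1333 [0.57774289 0.35094203 0.22082725] [-0.46802683  0.00824822  0.74285543] 0.07599825397339702
```

View pics/fin.png

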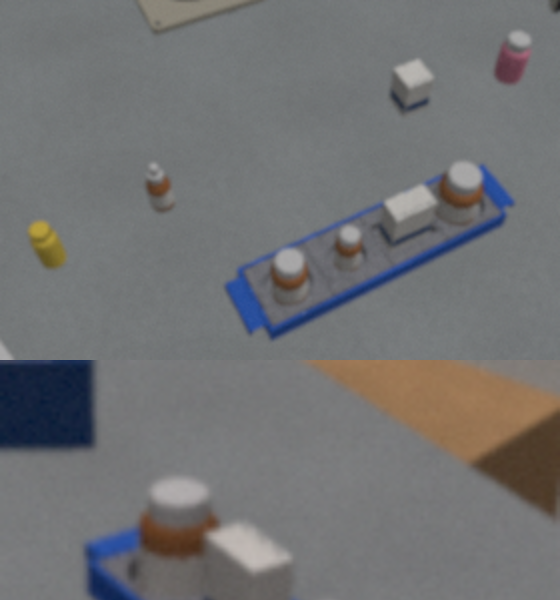

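All four items stand upright in their own nests: medium jar (290,272), small (349,245), carton (410,215) and large (463,190). The dropper, square carton, yellow and pink items have not moved.

```bash
python3 -c "
from h import *
print(workorder.close_job())"
```

```text
the job is handed in; nothing more can be done
None
```

The job is handed in at about 25 s: the three jars and the flat carton each stand upright, fully down in their own nests, the last camera views showed nothing else disturbed, and no verdict was returned.

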